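Zero check of a bench depth gauge on a gauge block

TASK

Hold the bench depth gauge at zero for reading: pick up the steel gauge block, lay it flat on the gauge's raised track with a short end face toward the sprung spindle, then slide it gently forward between the guide cheeks until it has pushed the spindle right in and its end face sits square on the hard stop. The spring pushes back, so finish with the gripper still pressing the block against the stop, without letting go. Leave everything else on the bench where it is.

Things in the scene. Friction and masses are not known exactly. Their poses are not given: they have to be found in the camera images.
- gauge_block: the gauge block: plain rectangular steel block, 32 mm (own x) x 60 mm (own y) x 14 mm high (z), about 0.19 kg (mass varies by about a quarter), flat ends, a narrow slot milled in the top; origin at the centre of its underside. It lies flat on the bench, at various headings; either end may lead. It can be gripped across its 32 mm width
- depth_gauge: bench depth gauge, fixed: grey base 222x74x12 mm with a raised steel track along it, 30 mm wide, top 30 mm above the bench, from own x = -80 mm to the stop at x = +30 mm. Own +x is the pushing direction. Origin at bench level under the centre of the block when home: a block that is home has its origin at (0, 0, +30 mm) here, long axis along x. The base is open beside the track up to the cheeks
- guide_mouth (a point): point on the track between the rounded front ends of the two guide cheeks: 36 mm apart, from own x of the gauge = +14.5 mm to the stop at +30 mm, standing 12 mm above the track. Before them fingers can straddle block and track
- dial (a point): middle of the round dial, 59 mm across, facing up, 51 mm above the bench, 96 mm along +x from the gauge's origin; before it, from x = 35 to 55 mm, a grey head 60 mm wide, also 51 mm high. The pointer turns with the spindle and meets the long mark when the spindle is flush with the stop
- stop_face (a point): point on the face of the hard stop, at its middle, on the spindle's axis, 7 mm above the track (37 mm above the bench); axes as the gauge
- track_top (a point): point on top of the track (30 mm above the bench), under the centre of the block when it is home; axes as the gauge
- spindle_tip (a point): rounded tip of the spindle, 8 mm across, 7 mm above the track; stands 8 mm out of the stop face toward -x when free and moves with the spindle, along +x
- spindle (a joint): travel of the sprung spindle in m: 0 free, 0.008 pushed in flush with the stop. Its spring pushes back with 2 N at 0 and 6 N at 0.008; so a force beyond about 8 N on the block means that it is on the hard stop
- stop_plate: the hard stop: fixed steel plate 36 mm wide and 16 mm high whose face is square to the track; origin at the middle of its face, 8 mm above the track. Made for a hand push of a few N up to about 30 N; far more (60 N) is ramming
- loupe: black eye loupe, 39 mm across, 31 mm high, standing near the depth gauge; origin at the centre of its underside; not part of the job
- eraser: used eraser in its sleeve, 23x49x13 mm, lying near the gauge block; about the size of the block, but not it; origin at the centre of its underside; not part of the job
- tweezers: straight steel tweezers, 14x125x10 mm, lying near the gauge block, length along y; origin at the centre of its underside; not part of the job
Not all that is in view belongs to the job. Of the things that look like the gauge_block, the middle-sized one is meant.

How it is judged (in metres and radians):
On the way, in this order (a step that is already met when the one before it is completed fails the run):
1. the gauge block is lifted off the bench in the gripper (height (world z) of gauge_block above 0.034 m and contact force between gauge_block and the fingers above 1 N), for 0.1 s.
2. the block is down on the track, along it, in front of the still free spindle (x of gauge_block in the frame of depth_gauge between -0.09 and -0.008 m and y of gauge_block in the frame of depth_gauge between -0.008 and 0.008 m and z of gauge_block in the frame of depth_gauge between 0.027 and 0.036 m and angle between the y axis of gauge_block and the x axis of depth_gauge, either way round below 0.15 rad and value of joint spindle below 0.002 m), for 0.1 s.
At the end, for the whole second after the job is handed in: For the last second the block is home and at rest: over 1 N on the stop, within 2.5 mm along, 3.5 mm across, -2.5 to +3 mm in height of the home place, turned and tilted under 0.06 rad, spindle pushed in over 6.8 mm, gripper on the block with over 1 N (x of gauge_block in the frame of depth_gauge between -0.0025 and 0.0025 m and y of gauge_block in the frame of depth_gauge between -0.0035 and 0.0035 m and z of gauge_block in the frame of depth_gauge between 0.0275 and 0.033 m and angle between the y axis of gauge_block and the x axis of depth_gauge, either way round below 0.06 rad and angle between gauge_block's own z axis and vertical below 0.06 rad and value of joint spindle above 0.0068 m and contact force between gauge_block and stop_plate above 1 N and contact force between gauge_block and the fingers above 1 N and linear speed of gauge_block below 0.01 m/s); the arm keeps its last pose, push and grip.
It fails at once if the block is rammed against the stop (more than 60 N) (contact force between gauge_block and stop_plate above 60 N).
It fails at once if another thing on the bench is shifted by more than 15 mm (distance of any of loupe, eraser, tweezers from where it was at the start of the episode above 0.015 m).
It also fails if it takes over 54 s, if anything falls off the work surface, if the arm or the gripper's body presses on something with over 40 N, if the wrist force passes 120 N, or if a joint passes its speed limit or range.

ROBOT

A 6-joint arm with a two-finger parallel gripper is mounted at the origin on a cart in front of the work surface, level with it; the furniture and walls round the work are solid. World frame = base frame: x ahead of the robot, y to its left, z up, the work surface at z = 0. Lengths are in mm, angles in degrees, forces in N, time in s.
With the tool pointing down it reaches from about 300 to 850 mm from the base axis. Payload 4.2 kg.
Tool frame: the origin (TCP) lies on the centre line of the jaws, within the pads' length; the fingertips stand 14 mm ahead of it and the grasp point (between the pads) lies 5 mm behind it; z points along the fingers, y is the line along which they close (so a half turn about z gives the same grasp; the last joint's range is limited). The gripper opens to 91 mm and grips with 3 to 60 N. Pads are 32 mm wide; open, the fingers measure 118 mm over their backs; the gripper's body (76 mm by 178 mm) begins 60 mm behind the grasp point.
Start: joints at [-64.515, 18.312, 89.639, -0, 72.044, -1.146], TCP at [257.745, -514.013, 227.976] pointing down, gripper open.
Joint ranges: [-177.97, 177.97], [-48.28, 115.42], [12.27, 149.76], [-77.06, 257.06], [2.81, 150.46], [-146.56, 146.56]. Speed limits (degrees/s): [147.25, 147.25, 180, 180, 180, 180].

INTERFACE

Orientations are given as [roll, pitch, yaw] about the fixed x, y, z axes, in that order (R = Rz(yaw) Ry(pitch) Rx(roll)).
In Python, from workcell import env gives the robot as it stands.
- The arm moves only by the tool arm_command, never from a script. Its argument "motion" is a list of rows, each an object with "offset": the shift along the tool's x, y, z in m, a list of three; "spin": the turn about the tool's z in rad. In form: [{"offset": [tx, ty, tz], "spin": spin}, ...]. A call has 1 to 5 rows; each row shifts and turns the commanded pose from where the row before left it, along the tool's axes as they then stand; what a row does not reach is not made up. A row lasts 1/8 s, in which the tool goes at most 62.5 mm and 10.7 degrees, less where a joint would pass 70% of its speed; a pose out of reach is approached as far as the arm can. A call with a gripper value outside its range is refused whole. "jaw" is the finger opening in m, from 0 to 0.0912, set as the call begins (left out, the last holds). The fingers move at their own pace and stop on an object; "newtons" is the grip in N (left out, the last holds). Time passes only in rows, so rows that do not move let the fingers close. It gives the time, the measured TCP pose, the force, the opening and the grip force at its end, in the units of the state.
- env.state(): the state, without advancing time (a new reading comes with each control period).
- env.grab_frame(name): name is "scene" or "top" or "wrist"; returns (picture, depth): 384x512x3 uint8, blue, green, red; 384x512 float32, mm along the optical axis (not along the pixel's ray), 0 where there is no reading.
- env.camera_model(name): a dict with "fx", "fy", "cx", "cy" (pixels), "eye" and "rotation" of the camera in the world; the wrist camera has in their place "hand_eye" (4x4, takes a point from camera to tool coordinates, whose origin is the TCP and whose axes are the flange's). Camera axes: x right, y down, z forward; pixel columns grow to the right and rows downward; lengths in mm; the calibration is good to about 2 mm. A picture is of the moment at which its call begins: read the wrist's pose just before it. camera_model takes no time and is no camera call.
- env.job_done(): hands the job in; it is judged then, once.
Trained networks look in the newest picture that a camera, given by its name, has taken for a name from the list of things; names that differ only in an ending like _2 or _b are one class to them, and where a whole thing is asked for, a point or a joint stands for the part that bears it (a point fixed in the world has none). Each returns a list of dicts, best first, with "score" (0 to 1); they miss things now and then, are a little off and sometimes report something else, mostly with a low value. They report only what shows in the picture. A call takes as long as a camera call. They do not tell look-alikes from the thing itself.
- env.boxes_of(camera, target): "bbox" ([left, top, right, bottom] in pixels, round what is visible of it).
- env.pinpoint(camera, target): "location" ([column, row] in pixels: a listed point, or the origin of a listed thing).
The state is a dict: "time_s": time; "qpos": joint angles; "qvel": joint speeds; "effort": joint torques, N m; "ee_pos": TCP position; "ee_rot": TCP orientation; "force": force on the tool from outside, world axes, zero at the start; "torque": the same for the moment, N m; "gripper_width": finger opening in mm; "gripper_force": force on a finger pad.
Only numpy, scipy, OpenCV 4.12 (cv2) and the standard library are available. Lean on these libraries where they do the work, as an engineer would, in place of code of your own. Each camera call takes 0.05 s, during which the arm holds its last target. There are 200 camera calls.

## Working session

There is one attempt and no reset: what is moved stays moved. The work goes in short steps, Python scripts to look and compute and a tool call to move; the robot and the scene stay as the last step left them, time stands still between calls to the robot, and variables do not carry over. Pictures are saved under pics/ and viewed, at most 10 in all, crops included, and the job is handed in when it is done.

Besides the shell and the picture viewer there is one more tool, called as name(argument=value, ...), one argument or row to a line, values as JSON. arm_command: Moves the arm, as the interface text tells. Its arguments: {"type":"object","properties":{"motion":{"type":"array"},"jaw":{"type":"number"},"newtons":{"type":"number"}},"required":["motion"]}

```bash
ls; mkdir -p pics; cat > h.py <<'E'
import numpy as np, cv2
from workcell import env
def cam(name):
    m=env.camera_model(name)
    return m
def pt(name,u,v,d=None,z=None,m=None):
    "pixel -> world, at depth d or on plane z"
    m=m or env.camera_model(name)
    r=np.array([(u-m['cx'])/m['fx'],(v-m['cy'])/m['fy'],1.])
    if 'eye' in m: R=np.array(m['rotation']);e=np.array(m['eye'])
    else:
        from scipy.spatial.transform import Rotation as Ro
        s=env.state();H=np.array(m['hand_eye']);T=Ro.from_euler('xyz',s['ee_rot'],degrees=True).as_matrix()
        R=T@H[:3,:3];e=T@H[:3,3]+np.array(s['ee_pos'])
    w=R@r
    if d is None: d=(z-e[2])/w[2]
    return e+w*d
E
python3 - <<'E'
from h import *
print(env.state())
ims=[]
for c in ['scene','top']:
    p,d=env.grab_frame(c); cv2.imwrite(f'pics/{c}0.png',p); np.save(f'{c}0.npy',d)
    print(c,env.camera_model(c))
    for t in ['gauge_block','depth_gauge','loupe','eraser','tweezers']:
        print(t,[(b['bbox'],round(b['score'],2)) for b in env.boxes_of(c,t)])
    for t in ['gauge_block','guide_mouth','dial','stop_face','track_top','spindle_tip']:
        print(t,[(np.round(b['location'],1),round(b['score'],2)) for b in env.pinpoint(c,t)])
print(env.camera_model('wrist'))
E
```

```text
pics
{'time_s': 0.0, 'qpos': array([-6.45153267e+01,  1.83509239e+01,  8.97067762e+01, -5.06946344e-05,
        7.20438401e+01, -1.14588865e+00]), 'qvel': array([-0.00501729, -0.04559234,  0.0019076 ,  0.06480496,  0.1150309 ,
        0.03292088]), 'effort': array([-2.53679991e-04, -4.12462342e+01, -2.31975156e+01,  7.27253943e-02,
        4.56461823e-02, -1.55675216e-04]), 'ee_pos': array([ 257.52735972, -513.56243948,  227.12494475]), 'ee_rot': array([-1.79898479e+02, -1.98243149e-03,  2.66305758e+01]), 'force': array([-0.25046917,  0.19260486, -0.07255163]), 'torque': array([-0.02436281,  0.04007567, -0.07329631]), 'gripper_force': 0.0, 'gripper_width': 91.26993589335126}
scene {'fx': 382.0649517673742, 'fy': 382.0649517673742, 'cx': 256.23464055354117, 'cy': 185.34148376458296, 'eye': array([  34.23428244, -421.17091411,  557.47527342]), 'rotation': array([-125.41760762,   -1.08029862,  -49.93549332])}
gauge_block [([307.8, 254.5, 343.3, 272.3], 0.88), ([331.2, 205.1, 354.8, 240.9], 0.81)]
depth_gauge [([164.0, 159.9, 258.7, 211.8], 0.8)]
loupe [([217.7, 160.1, 231.0, 174.2], 0.6
[... 935 characters left out ...]
86), (array([341.1, 206.4]), 0.69), (array([300.7, 200. ]), 0.49)]
guide_mouth [(array([205.8, 200.8]), 0.87)]
dial [(array([217.6, 177.5]), 0.97)]
stop_face [(array([211.5, 197.4]), 0.9)]
track_top [(array([202.2, 212.6]), 0.69)]
spindle_tip []
{'fx': 292.288820656592, 'fy': 292.288820656592, 'cx': 258.20027909234636, 'cy': 190.21223404689232, 'hand_eye': array([[-8.53363550e-06, -9.67713432e-01, -2.52052998e-01,
         7.05527019e+01],
       [ 9.99999976e-01,  4.72431987e-05, -2.15238516e-04,
        -6.17883097e-01],
       [ 2.20196992e-04, -2.52052994e-01,  9.67713408e-01,
        -1.56667000e+02],
       [ 0.00000000e+00,  0.00000000e+00,  0.00000000e+00,
         1.00000000e+00]])}
```

```bash
python3 - <<'E'
s=open('h.py').read()
s=s.replace("import numpy as np, cv2","import numpy as np, cv2\nfrom scipy.spatial.transform import Rotation as Ro")
s=s.replace("R=np.array(m['rotation'])","R=Ro.from_euler('xyz',m['rotation'],degrees=True).as_matrix()").replace("        from scipy.spatial.transform import Rotation as Ro\n","")
open('h.py','w').write(s)
from h import *
p=cv2.imread('pics/top0.png'); q=cv2.imread('pics/scene0.png')
a=cv2.resize(p[130:270,170:390],None,fx=3.5,fy=3.5,interpolation=cv2.INTER_CUBIC)
cv2.imwrite('pics/topcrop.png',a)
m=env.camera_model('top');ms=env.camera_model('scene')
D=np.load('top0.npy')
for n,u,v,z in [('gbA',326.3,159.7,0),('gbB',341,206.4,0),('gbC',300.7,200,0),('mouth',205.8,200.8,30),('dial',217.6,177.5,51),('stop',211.5,197.4,37),('track',202.2,212.6,30),('loupe',188,167,31),('eraser',316,230,13)]:
    print(n,pt('top',u,v,z=z,m=m).round(1), pt('top',u,v,d=D[int(round(v)),int(round(u))],m=m).round(1))
for n,u,v,z in [('gb1',322.4,264.2,0),('gb2',289.3,236.4,0),('gb3',344.6,228.3,0),('mouth',206.5,184.6,30),('dial',238.5,171.5,51),('stop',217.2,182.7,37)]:
    print(n,pt('scene',u,v,z=z,m=ms).round(1))
E
```

```text
gbA [ 650.8 -168.9    0. ] [ 647.1 -165.1   20.8]
gbB [ 527.8 -202.6    0. ] [ 526.8 -199.5   14.2]
gbC [546.2 -98.6   0. ] [545.5 -97.5   8.2]
mouth [545.7 143.   30. ] [545.1 142.4  36.3]
dial [601.  111.8  51. ] [601.8 112.1  45.1]
stop [553.3 128.2  37. ] [552.  127.2  50.2]
track [516.4 152.1  30. ] [516.5 152.3  28.4]
loupe [631.6 187.   31. ] [632.4 187.7  26. ]
eraser [ 468.1 -133.6   13. ] [ 468.1 -133.6   12.9]
gb1 [ 523.1 -193.3    0. ]
gb2 [544.5 -97.6   0. ]
gb3 [ 645.3 -173.7    0. ]
mouth [532.2 139.2  30. ]
dial [601.2  99.   51. ]
stop [547.7 118.6  37. ]
```

View pics/topcrop.png

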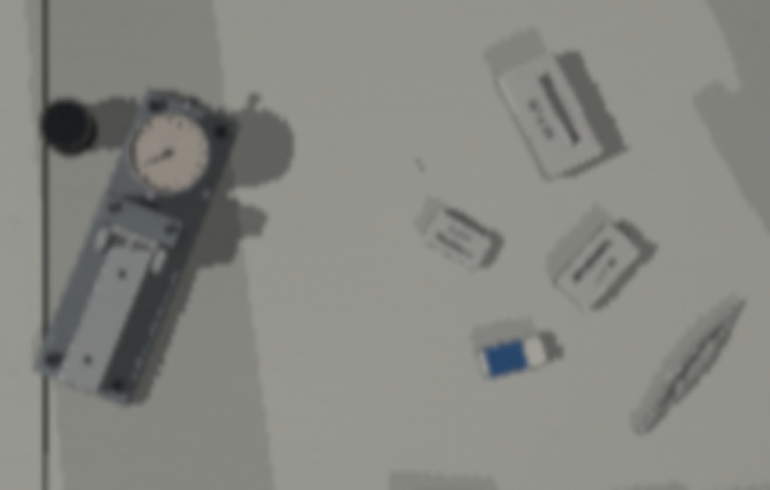

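Candidates in top picture: large at (328,162), small at (301,198), middle at (342,205); eraser at (317,232), blue. The middle one (342,205) is meant: it measures 14.2 mm high and is middle in size. I go above it for a near confirmation.

```bash
cat >> h.py <<'E'
def rows(x,y,z,yaw,n=None):
    "n equal rows from measured pose to the target, in tool axes, tool down"
    s=env.state();p=np.array(s['ee_pos']);y0=s['ee_rot'][2];dy=(yaw-y0+180)%360-180
    d=np.array([x,y,z])-p
    n=n or int(np.ceil(max(np.linalg.norm(d)/60,abs(dy)/10.2,1)))
    for i in range(n):
        a=np.radians(y0+dy*i/n);c,q=np.cos(a),np.sin(a);e=d/n/1000
        print([round(c*e[0]+q*e[1],4),round(q*e[0]-c*e[1],4),round(-e[2],4)],round(-np.radians(dy/n),4))
E
python3 -c "
from h import *
rows(527,-200,150,140)"
```

```text
[np.float64(0.0318), np.float64(-0.0133), np.float64(0.0065)] -0.1649
[np.float64(0.0335), np.float64(-0.0079), np.float64(0.0065)] -0.1649
[np.float64(0.0344), np.float64(-0.0023), np.float64(0.0065)] -0.1649
[np.float64(0.0343), np.float64(0.0034), np.float64(0.0065)] -0.1649
[np.float64(0.0333), np.float64(0.0089), np.float64(0.0065)] -0.1649
[np.float64(0.0314), np.float64(0.0143), np.float64(0.0065)] -0.1649
[np.float64(0.0286), np.float64(0.0192), np.float64(0.0065)] -0.1649
[np.float64(0.0251), np.float64(0.0237), np.float64(0.0065)] -0.1649
[np.float64(0.0208), np.float64(0.0275), np.float64(0.0065)] -0.1649
[np.float64(0.016), np.float64(0.0305), np.float64(0.0065)] -0.1649
[np.float64(0.0108), np.float64(0.0327), np.float64(0.0065)] -0.1649
[np.float64(0.0053), np.float64(0.0341), np.float64(0.0065)] -0.1649
```

arm_command(
  motion=[
    {"offset": [0.032,-0.013,0.0065],"spin": -0.165},
    {"offset": [0.0335,-0.008,0.0065],"spin": -0.165},
    {"offset": [0.0345,-0.0025,0.0065],"spin": -0.165},
    {"offset": [0.0345,0.0035,0.0065],"spin": -0.165},
  ],
)

```text
time_s: 1.7
ee_pos: [348.6, -408.4, 201.9]
ee_rot: [180.0, 0.0, 64.7]
force: [-0.2, -1.4, 0.4]
gripper_width: 91.5
gripper_force: 0.0
```

arm_command(
  motion=[
    {"offset": [0.0335,0.009,0.0065],"spin": -0.165},
    {"offset": [0.0315,0.0145,0.0065],"spin": -0.165},
    {"offset": [0.0285,0.019,0.0065],"spin": -0.165},
    {"offset": [0.025,0.0235,0.0065],"spin": -0.165},
  ],
)

```text
time_s: 2.2
ee_pos: [438.3, -303.6, 175.9]
ee_rot: [180.0, 0.0, 102.6]
force: [0.6, 0.2, 0.2]
gripper_width: 91.0
gripper_force: 0.0
```

arm_command(
  motion=[
    {"offset": [0.021,0.0275,0.0065],"spin": -0.165},
    {"offset": [0.016,0.0305,0.0065],"spin": -0.165},
    {"offset": [0.011,0.0325,0.0065],"spin": -0.165},
    {"offset": [0.005,0.034,0.0065],"spin": -0.165},
    {"offset": [0,0,0],"spin": 0},
  ],
)

```text
time_s: 2.82
ee_pos: [528.0, -198.2, 149.4]
ee_rot: [-180.0, -0.0, 140.2]
force: [0.2, -0.5, 0.9]
gripper_width: 90.9
gripper_force: 0.0
```

```bash
python3 - <<'E'
from h import *
s=env.state();print(s['ee_pos'],s['ee_rot'],s['time_s'])
p,d=env.grab_frame('wrist'); cv2.imwrite('pics/w1.png',p); np.save('w1.npy',d)
for b in env.pinpoint('wrist','gauge_block'):
    u,v=b['location'];print(u,v,b['score'],pt('wrist',u,v,z=0))
for b in env.boxes_of('wrist','gauge_block'): print(b)
m=env.camera_model('wrist')
H=np.array(m['hand_eye']);T=Ro.from_euler('xyz',s['ee_rot'],degrees=True).as_matrix()
v,u=np.mgrid[:384,:512]
P=np.stack([(u-m['cx'])/m['fx']*d,(v-m['cy'])/m['fy']*d,d],-1)@(T@H[:3,:3]).T+T@H[:3,3]+s['ee_pos']
np.save('P1.npy',P)
mask=((P[...,2]>9)&(P[...,2]<20)&(d>0)).astype(np.uint8)
n,l,st,c=cv2.connectedComponentsWithStats(mask)
for i in range(1,n):
    if st[i,4]>300:
        q=P[l==i]; print(st[i],cv2.minAreaRect(q[:,:2].astype(np.float32)),np.median(q[:,2]))
E
```

```text
[ 527.99922325 -198.19995361  149.40147602] [-1.79998683e+02 -3.90170606e-02  1.40224652e+02] 2.825
260.0 180.9 0.85 [ 526.44897609 -197.06061698    0.        ]
348.6 133.0 0.83 [546.25999449 -94.58624137   0.        ]
345.0 239.7 0.76 [ 640.72682255 -166.98164774    0.        ]
{'bbox': [242.6, 152.6, 276.7, 213.5], 'score': 0.73}
{'bbox': [326.0, 119.8, 371.2, 154.2], 'score': 0.71}
{'bbox': [302.7, 206.1, 331.2, 245.7], 'score': 0.71}
[  36   22   93  127 1967] ((346.2623596191406, -271.59637451171875), (21.213058471679688, 148.2045440673828), 9.148957252502441) 16.635112495518996
[ 244   65   46   54 1222] ((462.3716125488281, -133.566650390625), (22.54552459716797, 48.34102249145508), 13.563589096069336) 12.79817171896525
[327 121  47  31 993] ((548.127197265625, -95.68296813964844), (45.91276168823242, 24.376705169677734), 58.38540267944336) 10.60906375886529
[ 241  154   35   60 1569] ((526.6953125, -197.63592529296875), (32.02854537963867, 60.421669006347656), 46.054229736328125) 13.904071048971815
[ 21 190  68  31 988] ((404.989013671875, -380.42462158203125), (71.61688232421875, 33.23408889770508), 50.310935974121094) 10.675956107012922
[303 210  30  36 501] ((605.8888549804688, -177.62579345703125), (30.114421844482422, 40.6480712890625), 45.48421096801758) 19.06165563725645
```

View pics/w1.png

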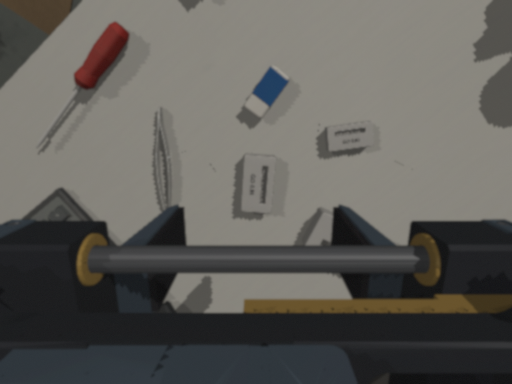

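The nearest-view picture shows the middle block at px (259,184), measured 32.0 x 60.4 x 13.9 mm, which is the right one; small one at (349,136), big one hidden at lower right by the finger (317,228). Grip it 10 mm behind centre so the pads stay clear of the cheeks.

```bash
python3 -c "
from h import *
rows(519.5,-190.7,60,136)
p=cv2.imread('pics/w1.png')[50:260,190:400]
cv2.imwrite('pics/w1c.png',cv2.resize(p,None,fx=2.8,fy=2.8,interpolation=cv2.INTER_CUBIC))"
```

```text
[np.float64(0.0058), np.float64(0.0013), np.float64(0.045)] 0.0349
[np.float64(0.0059), np.float64(0.0011), np.float64(0.045)] 0.0349
```

View pics/w1c.png

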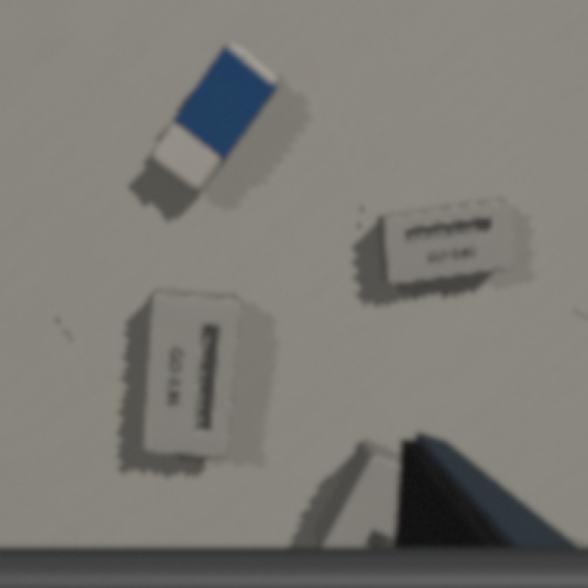

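The crop confirms: block with slot at crop (195,375), small one at (450,245), bigger one partly hidden at (370,490).

arm_command(
  motion=[
    {"offset": [0.006,0.0015,0.045],"spin": 0.036},
    {"offset": [0.006,0.001,0.045],"spin": 0.036},
    {"offset": [0,0,0],"spin": 0},
  ],
  jaw=0.07,
)

```text
time_s: 3.35
ee_pos: [516.5, -189.8, 57.6]
ee_rot: [-179.8, -0.4, 135.9]
force: [0.4, -0.8, 0.7]
gripper_width: 70.4
gripper_force: 0.0
```

```bash
python3 -c "
from h import *
print(env.state()['ee_pos'],env.state()['ee_rot'])
rows(519.5,-190.7,16,136,2)"
```

```text
[ 516.50303824 -189.79551002   57.63722062] [-179.82043211   -0.38569689  135.87364425]
[np.float64(-0.0014), np.float64(0.0007), np.float64(0.0208)] -0.0011
[np.float64(-0.0014), np.float64(0.0007), np.float64(0.0208)] -0.0011
```

arm_command(
  motion=[
    {"offset": [-0.0012,0.0007,0.02],"spin": 0},
    {"offset": [-0.0012,0.0007,0.0195],"spin": 0},
    {"offset": [0,0,0],"spin": 0},
    {"offset": [0,0,0],"spin": 0},
  ],
)

```text
time_s: 3.85
ee_pos: [523.5, -191.5, 22.2]
ee_rot: [179.9, 0.2, 135.9]
force: [-1.1, 0.9, -0.3]
gripper_width: 70.0
gripper_force: 0.0
```

arm_command(
  motion=[
    {"offset": [0,0,0],"spin": 0},
  ],
)

```text
time_s: 3.98
ee_pos: [523.2, -191.2, 21.9]
ee_rot: [179.9, 0.1, 135.9]
force: [-0.3, 0.6, 0.1]
gripper_width: 70.1
gripper_force: 0.0
```

arm_command(
  motion=[
    {"offset": [0.003,-0.0022,0.006],"spin": 0},
    {"offset": [0,0,0],"spin": 0},
    {"offset": [0,0,0],"spin": 0},
  ],
)

```text
time_s: 4.35
ee_pos: [518.5, -190.1, 14.3]
ee_rot: [-180.0, -0.0, 136.0]
force: [0.3, 0.3, -0.2]
gripper_width: 70.3
gripper_force: 0.0
```

arm_command(
  motion=[
    {"offset": [0,0,-0.0015],"spin": 0},
    {"offset": [0,0,0],"spin": 0},
    {"offset": [0,0,0],"spin": 0},
    {"offset": [0,0,0],"spin": 0},
    {"offset": [0,0,0],"spin": 0},
  ],
  jaw=0.02,
  newtons=35,
)

```text
time_s: 4.97
ee_pos: [518.6, -190.1, 16.0]
ee_rot: [-180.0, 0.0, 136.0]
force: [-0.7, -0.0, -0.3]
gripper_width: 31.5
gripper_force: 35.0
```

arm_command(
  motion=[
    {"offset": [0,0,0],"spin": 0},
    {"offset": [0,0,0],"spin": 0},
    {"offset": [0,0,0],"spin": 0},
  ],
)

```text
time_s: 5.35
ee_pos: [518.7, -190.2, 16.0]
ee_rot: [-180.0, 0.0, 136.0]
force: [0.1, 1.0, -0.0]
gripper_width: 31.8
gripper_force: 35.0
```

arm_command(
  motion=[
    {"offset": [0,0,-0.02],"spin": 0},
    {"offset": [0,0,-0.04],"spin": 0},
    {"offset": [0,0,-0.04],"spin": 0},
    {"offset": [0,0,-0.04],"spin": 0},
    {"offset": [0,0,0],"spin": 0},
  ],
)

```text
time_s: 5.98
ee_pos: [520.4, -190.8, 158.7]
ee_rot: [179.9, 0.4, 135.9]
force: [-0.1, -0.0, -3.7]
gripper_width: 31.7
gripper_force: 35.0
```

```bash
python3 -c "
from h import *
s=env.state();print(s['ee_pos'],s['gripper_width'],s['force'],s['gripper_force'])
rows(568,128,160,154.8,8)"
```

```text
[ 520.35014288 -190.80349397  158.69629079] 31.7296575550378 [-0.09372668 -0.02817512 -3.67346586] 34.999406933784485
[np.float64(0.0234), np.float64(0.0328), np.float64(-0.0002)] -0.0411
[np.float64(0.0221), np.float64(0.0337), np.float64(-0.0002)] -0.0411
[np.float64(0.0207), np.float64(0.0346), np.float64(-0.0002)] -0.0411
[np.float64(0.0192), np.float64(0.0354), np.float64(-0.0002)] -0.0411
[np.float64(0.0177), np.float64(0.0362), np.float64(-0.0002)] -0.0411
[np.float64(0.0162), np.float64(0.0369), np.float64(-0.0002)] -0.0411
[np.float64(0.0147), np.float64(0.0375), np.float64(-0.0002)] -0.0411
[np.float64(0.0132), np.float64(0.0381), np.float64(-0.0002)] -0.0411
```

arm_command(
  motion=[
    {"offset": [0.0235,0.033,0],"spin": -0.041},
    {"offset": [0.022,0.0335,0],"spin": -0.041},
    {"offset": [0.0205,0.0345,0],"spin": -0.041},
    {"offset": [0.019,0.0355,0],"spin": -0.041},
  ],
)

```text
time_s: 6.48
ee_pos: [541.6, -29.7, 153.7]
ee_rot: [-179.9, -0.2, 145.4]
force: [0.3, 0.1, -2.4]
gripper_width: 31.5
gripper_force: 35.0
```

arm_command(
  motion=[
    {"offset": [0.0175,0.036,0],"spin": -0.041},
    {"offset": [0.016,0.037,0],"spin": -0.041},
    {"offset": [0.0145,0.0375,0],"spin": -0.041},
    {"offset": [0.013,0.038,0],"spin": -0.041},
    {"offset": [0,0,0],"spin": 0},
  ],
)

```text
time_s: 7.1
ee_pos: [566.4, 130.1, 153.5]
ee_rot: [-179.9, -0.2, 154.9]
force: [-0.7, 0.2, -2.5]
gripper_width: 31.5
gripper_force: 35.0
```

arm_command(
  motion=[
    {"offset": [0,0,0],"spin": 0},
  ],
)

```text
time_s: 7.22
ee_pos: [566.3, 127.3, 154.2]
ee_rot: [-179.8, -0.1, 154.8]
force: [0.5, 0.0, -2.3]
gripper_width: 31.7
gripper_force: 35.0
```

```bash
cat >> h.py <<'E'
def cloud(name='wrist'):
    s=env.state();p,d=env.grab_frame(name);m=env.camera_model(name)
    H=np.array(m['hand_eye']);T=Ro.from_euler('xyz',s['ee_rot'],degrees=True).as_matrix()
    v,u=np.mgrid[:384,:512]
    P=np.stack([(u-m['cx'])/m['fx']*d,(v-m['cy'])/m['fy']*d,d],-1)@(T@H[:3,:3]).T+T@H[:3,3]+s['ee_pos']
    P[d<=0]=np.nan
    return s,p,P
E
python3 - <<'E'
from h import *
s,p,P=cloud();print(s['ee_pos'],s['ee_rot'],s['time_s'],s['gripper_width'])
cv2.imwrite('pics/w2.png',p);np.save('P2.npy',P)
for t,z in [('guide_mouth',30),('stop_face',37),('track_top',30),('spindle_tip',37),('dial',51)]:
    for b in env.pinpoint('wrist',t): u,v=b['location'];print(t,round(u),round(v),round(b['score'],2),pt('wrist',u,v,z=z).round(1),P[int(v),int(u)].round(1))
for lo,hi in [(27,33),(9,15)]:
    mask=((P[...,2]>lo)&(P[...,2]<hi)).astype(np.uint8)
    n,l,st,c=cv2.connectedComponentsWithStats(mask)
    for i in range(1,n):
        if st[i,4]>400:
            q=P[l==i]; print(lo,st[i],cv2.minAreaRect(q[:,:2].astype(np.float32)),np.median(q[:,2]))
E
```

```text
[566.27064595 127.30251794 154.21597521] [-1.79848653e+02 -1.39665561e-01  1.54756447e+02] 7.225 31.68579530577001
guide_mouth 262 153 0.86 [535.9 144.8  30. ] [534.4 145.2  28.8]
stop_face 257 173 0.92 [550.5 132.9  37. ] [547.5 133.8  43.9]
track_top 260 136 0.6 [521.7 150.1  30. ] [519.8 149.9  28.9]
spindle_tip 260 161 0.42 [542.  140.9  37. ] [540.8 141.1  30. ]
spindle_tip 261 172 0.26 [551.9 136.9  37. ] [548.7 137.3  41.2]
27 [ 238   46   38  125 3896] ((498.3378601074219, 158.68515014648438), (30.09049415588379, 110.44760131835938), 67.52709197998047) 29.911402362387662
27 [321 205  38  16 463] ((624.0442504882812, 191.48721313476562), (37.144901275634766, 16.18355369567871), 65.5351333618164) 30.941178872824594
9 [ 267   47   30  160 2553] ((526.6594848632812, 171.9851837158203), (31.204578399658203, 156.6864776611328), 65.75550079345703) 11.923932762837694
9 [ 217   50   41  157 2431] ((506.36932373046875, 126.78182983398438), (31.325685501098633, 153.5145721435547), 71.6270523071289) 11.883970380370783
9 [  0 180  21  34 427] ((466.6379089355469, -120.21699523925781), (18.978044509887695, 39.11156463623047), 50.280372619628906) 12.712769758958984
```

View pics/w2.png

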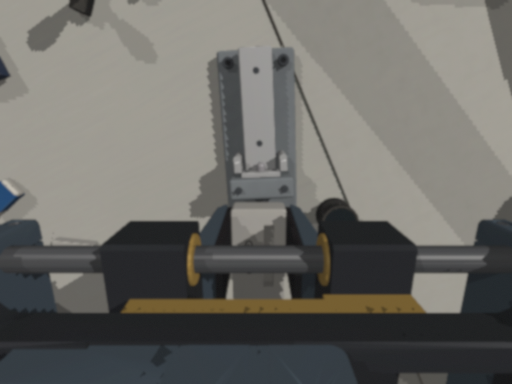

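The picture shows the gauge running from (257,48) to (262,200), track at columns 238–276, cheeks at (238,163)/(284,160), and the block in the jaws at (260,240). I fit the track edges and the block's trailing edge.

```bash
cat >> h.py <<'E'
def fit_edges(P,lo,hi,o,h,umin,umax,wmax):
    "line fit of the band lo<z<hi in frame (o, heading h): returns mid offset at umin..umax and heading correction"
    a=np.radians(h);Q=P.reshape(-1,3);Q=Q[(Q[:,2]>lo)&(Q[:,2]<hi)]
    u=(Q[:,0]-o[0])*np.cos(a)+(Q[:,1]-o[1])*np.sin(a);w=-(Q[:,0]-o[0])*np.sin(a)+(Q[:,1]-o[1])*np.cos(a)
    k=(u>umin)&(u<umax)&(abs(w)<wmax);u,w=u[k],w[k]
    b=np.arange(umin,umax,3.);L=[]
    for x in b:
        j=(u>=x)&(u<x+3)
        if j.sum()>6: L.append((x+1.5,w[j].min(),w[j].max()))
    L=np.array(L);m=np.polyfit(L[:,0],(L[:,1]+L[:,2])/2,1)
    return h+np.degrees(np.arctan(m[0])),m[1],np.median(L[:,2]-L[:,1]),u.min(),u.max()
E
python3 - <<'E'
from h import *
P=np.load('P2.npy')
o=np.array([498.3,158.7]);h=-22.5
for r in [(-54,30),(-54,0),(-20,30)]: print(fit_edges(P,26.5,33.5,o,h,*r,20))
print(fit_edges(P,26.5,33.5,o,h,-70,70,20))
# block in hand: z 145..160
B=P.reshape(-1,3);B=B[(B[:,2]>143)&(B[:,2]<162)]
s=env.state();y=np.radians(154.76);q=B[:,:2]-[566.27,127.30]
t=np.c_[q@[np.cos(y),np.sin(y)],q@[np.sin(y),-np.cos(y)],B[:,2]]
k=(abs(t[:,1])<25);t=t[k]
print(len(t))
top=t[(t[:,2]>150)&(t[:,2]<155)]
print(np.percentile(t,[1,50,99],axis=0).round(1))
v,u=np.mgrid[:384,:512]
for r in range(196,250,4): print(r,P[r,260].round(1))
E
```

```text
(np.float64(-22.44733706456822), np.float64(-0.04389693538715927), np.float64(29.136066981403552), np.float64(-53.99423701555557), np.float64(29.986476234962538))
(np.float64(-22.346893905845985), np.float64(0.014547815055986993), np.float64(29.158065863235894), np.float64(-53.99423701555557), np.float64(-0.016742659747690958))
(np.float64(-22.691084704379254), np.float64(-0.006219819358665106), np.float64(29.272443320297484), np.float64(-19.974054037610564), np.float64(29.986476234962538))
(np.float64(-22.312312326003184), np.float64(0.03688775000169242), np.float64(29.20917374563344), np.float64(-55.186686494799076), np.float64(60.028745270608994))
4076
[[-3.940e+01 -2.210e+01  1.443e+02]
 [ 3.200e+00  1.000e-01  1.521e+02]
 [ 1.930e+01  2.270e+01  1.603e+02]]
196 [568.4 128.   50.1]
200 [573.8 125.5  43.2]
204 [549.4 136.6 143. ]
208 [549.6 136.5 150. ]
212 [550.9 135.9 152.8]
216 [553.2 134.8 152.7]
220 [555.2 133.9 153.1]
224 [558.  132.6 151.6]
228 [560.  131.6 152.1]
232 [562.4 130.5 151.8]
236 [564.5 129.5 152.3]
240 [566.4 128.6 153.2]
244 [568.7 127.5 153.2]
248 [535.8 142.6 233.9]
```

```bash
python3 -c "
from h import *
rows(469.5,170.5,90,157.55)"
```

```text
[np.float64(0.0357), np.float64(-0.0008), np.float64(0.022)] -0.0167
[np.float64(0.0357), np.float64(-0.0003), np.float64(0.022)] -0.0167
[np.float64(0.0357), np.float64(0.0003), np.float64(0.022)] -0.0167
```

arm_command(
  motion=[
    {"offset": [0.0355,-0.001,0.022],"spin": -0.0165},
    {"offset": [0.0355,-0.0005,0.022],"spin": -0.0165},
    {"offset": [0.0355,0.0005,0.022],"spin": -0.0165},
    {"offset": [0,0,0],"spin": 0},
    {"offset": [0,0,0],"spin": 0},
  ],
)

```text
time_s: 8.15
ee_pos: [471.3, 170.8, 90.7]
ee_rot: [179.9, 0.1, 157.6]
force: [-0.1, 0.7, -2.1]
gripper_width: 31.8
gripper_force: 35.0
```

```bash
python3 -c "
from h import *
s=env.state();print(s['ee_pos'],s['ee_rot'],s['force'])
rows(469.5,170.5,53,157.55)"
```

```text
[471.25457365 170.81862242  90.70188126] [1.79912190e+02 1.32918120e-01 1.57569064e+02] [-0.09212985  0.65763957 -2.13733727]
[np.float64(0.0015), np.float64(-0.001), np.float64(0.0377)] 0.0003
```

arm_command(
  motion=[
    {"offset": [0.0008,-0.0005,0.018],"spin": 0},
    {"offset": [0.0007,-0.0005,0.0175],"spin": 0},
    {"offset": [0,0,0],"spin": 0},
    {"offset": [0,0,0],"spin": 0},
    {"offset": [0,0,0],"spin": 0},
  ],
)

```text
time_s: 8.78
ee_pos: [469.1, 170.5, 55.3]
ee_rot: [179.9, 0.1, 157.6]
force: [-1.3, -0.4, -1.9]
gripper_width: 31.2
gripper_force: 35.0
```

```bash
python3 - <<'E'
from h import *
s,p,P=cloud();print(s['ee_pos'],s['ee_rot'],s['time_s'],s['force'])
cv2.imwrite('pics/w3.png',p);np.save('P3.npy',P)
o=[521.2,149.2];h=-22.45
print(fit_edges(P,26,33,o,h,-85,-70,22))
# TCP in gauge frame
a=np.radians(h);q=s['ee_pos'][:2]-o
print(q@[np.cos(a),np.sin(a)],q@[-np.sin(a),np.cos(a)])
p2,d=env.grab_frame('scene');cv2.imwrite('pics/s3.png',cv2.resize(p2[110:260,110:310],None,fx=4,fy=4,interpolation=cv2.INTER_CUBIC))
for z0 in (36,): print(fit_edges(P,45,54,o,h,-80,-66,22))
E
```

```text
[469.13668213 170.54789859  55.34989403] [1.79922243e+02 1.00493521e-01 1.57561793e+02] 8.775 [-1.32882268 -0.43024308 -1.92983574]
(np.float64(-22.58667140826799), np.float64(-0.3904500339222527), np.float64(29.048885703885475), np.float64(-80.33599798508827), np.float64(-72.06938378475361))
-56.269874762378244 -0.15177794612886522
(np.float64(-19.241713029285474), np.float64(3.8841126790110376), np.float64(36.3498134915997), np.float64(-75.85935513062032), np.float64(-66.00753340797915))
```

View pics/w3.png

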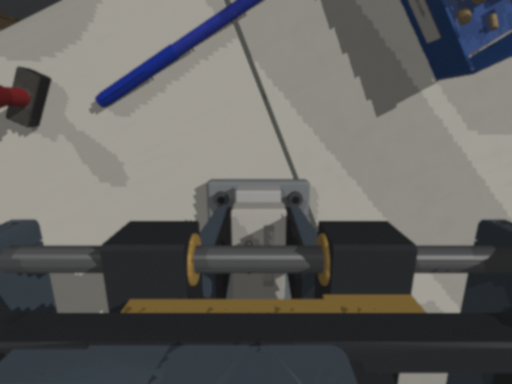

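View pics/s3.png

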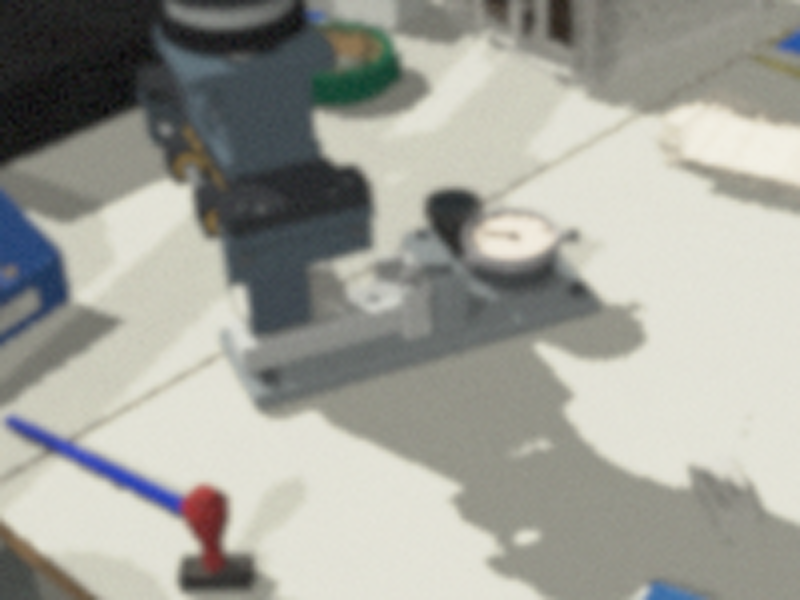

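The block sits over the track, centred in the wrist view (track columns 233–283) and clear of the cheeks in the scene view. Lower it.

arm_command(
  motion=[
    {"offset": [0,0,0.004],"spin": 0},
    {"offset": [0,0,0.003],"spin": 0},
    {"offset": [0,0,0],"spin": 0},
    {"offset": [0,0,0],"spin": 0},
  ],
)

```text
time_s: 9.38
ee_pos: [468.1, 170.5, 47.4]
ee_rot: [-180.0, -0.0, 157.6]
force: [0.2, 0.2, -2.0]
gripper_width: 31.6
gripper_force: 35.0
```

arm_command(
  motion=[
    {"offset": [0,0,0.001],"spin": 0},
    {"offset": [0,0,0],"spin": 0},
    {"offset": [0,0,0],"spin": 0},
  ],
)

```text
time_s: 9.75
ee_pos: [468.1, 170.4, 46.4]
ee_rot: [-180.0, 0.0, 157.6]
force: [0.5, 0.5, -3.2]
gripper_width: 31.5
gripper_force: 35.0
```

arm_command(
  motion=[
    {"offset": [0,0,0.0007],"spin": 0},
    {"offset": [0,0,0],"spin": 0},
    {"offset": [0,0,0],"spin": 0},
  ],
)

```text
time_s: 10.12
ee_pos: [468.2, 170.4, 45.9]
ee_rot: [180.0, 0.0, 157.6]
force: [0.4, 0.3, 1.1]
gripper_width: 31.5
gripper_force: 35.0
```

arm_command(
  motion=[
    {"offset": [-0.005,0.0003,0],"spin": 0},
    {"offset": [-0.006,0.0002,0],"spin": 0},
    {"offset": [-0.006,0,0],"spin": 0},
    {"offset": [-0.005,0,0],"spin": 0},
    {"offset": [0,0,0],"spin": 0},
  ],
)

```text
time_s: 10.75
ee_pos: [489.6, 162.2, 45.9]
ee_rot: [180.0, 0.1, 157.6]
force: [-1.5, 0.1, 3.5]
gripper_width: 32.0
gripper_force: 35.0
```

```bash
cat >> h.py <<'E'
def gauge():
    s=env.state();a=np.radians(-22.45);q=s['ee_pos'][:2]-[521.2,149.2];f=s['force']
    A=np.array([[np.cos(a),np.sin(a)],[-np.sin(a),np.cos(a)]])
    print('block x,y',(A@q+[10.9,0]).round(2),'z',s['ee_pos'][2].round(2),'F',(A@f[:2]).round(2),f[2].round(2),'yaw',s['ee_rot'].round(2),'t',s['time_s'],s['gripper_width'])
E
python3 -c "
from h import *
gauge()"
```

```text
block x,y [-2.332e+01 -2.000e-02] z 45.92 F [-1.4  -0.44] 3.52 yaw [1.7998e+02 7.0000e-02 1.5756e+02] t 10.75 31.970063841821947
```

arm_command(
  motion=[
    {"offset": [-0.003,0,0],"spin": 0},
    {"offset": [-0.003,0,0],"spin": 0},
    {"offset": [-0.003,0,0],"spin": 0},
    {"offset": [-0.002,0,0],"spin": 0},
    {"offset": [0,0,0],"spin": 0},
  ],
)

```text
time_s: 11.38
ee_pos: [498.6, 158.3, 45.9]
ee_rot: [-180.0, -0.0, 157.6]
force: [-3.4, 1.2, 6.2]
gripper_width: 31.5
gripper_force: 35.0
```

```bash
python3 -c "
from h import *
gauge()"
```

```text
block x,y [-13.47  -0.18] z 45.93 F [-3.59 -0.21] 6.17 yaw [-1.7999e+02 -3.0000e-02  1.5756e+02] t 11.375 31.53560288349616
```

arm_command(
  motion=[
    {"offset": [-0.002,0,-0.0004],"spin": 0},
    {"offset": [-0.002,0,0],"spin": 0},
    {"offset": [0,0,0],"spin": 0},
    {"offset": [0,0,0],"spin": 0},
  ],
)

```text
time_s: 11.88
ee_pos: [503.0, 156.6, 45.9]
ee_rot: [180.0, 0.1, 157.6]
force: [0.7, 0.1, -1.2]
gripper_width: 31.4
gripper_force: 35.0
```

```bash
python3 -c "
from h import *
gauge()"
```

```text
block x,y [-8.73 -0.15] z 45.93 F [0.63 0.33] -1.16 yaw [1.8000e+02 5.0000e-02 1.5758e+02] t 11.875 31.354003610307032
```

arm_command(
  motion=[
    {"offset": [-0.0015,0,0.0001],"spin": 0},
    {"offset": [-0.0015,0,0],"spin": 0},
    {"offset": [-0.001,0,0],"spin": 0},
    {"offset": [0,0,0],"spin": 0},
  ],
)

```text
time_s: 12.38
ee_pos: [505.6, 155.4, 45.9]
ee_rot: [-180.0, -0.1, 157.6]
force: [-4.1, 2.4, 1.3]
gripper_width: 31.9
gripper_force: 35.0
```

```bash
python3 -c "
from h import *
gauge()"
```

```text
block x,y [-5.92 -0.26] z 45.94 F [-4.7   0.63] 1.33 yaw [-1.7997e+02 -7.0000e-02  1.5757e+02] t 12.375 31.851362913282085
```

arm_command(
  motion=[
    {"offset": [-0.0015,0,0],"spin": 0},
    {"offset": [-0.0015,0,0],"spin": 0},
    {"offset": [-0.001,0,0],"spin": 0},
    {"offset": [0,0,0],"spin": 0},
  ],
)

```text
time_s: 12.88
ee_pos: [508.6, 154.1, 45.9]
ee_rot: [-180.0, -0.2, 157.6]
force: [-6.0, 3.7, 2.7]
gripper_width: 31.8
gripper_force: 35.0
```

```bash
python3 -c "
from h import *
gauge()"
```

```text
block x,y [-2.62 -0.3 ] z 45.94 F [-6.96  1.13] 2.73 yaw [-1.7996e+02 -1.5000e-01  1.5756e+02] t 12.875 31.763306009882545
```

arm_command(
  motion=[
    {"offset": [-0.001,0,0],"spin": 0},
    {"offset": [-0.0005,0,0],"spin": 0},
    {"offset": [0,0,0],"spin": 0},
    {"offset": [0,0,0],"spin": 0},
  ],
)

```text
time_s: 13.38
ee_pos: [509.6, 153.7, 46.0]
ee_rot: [-180.0, -0.2, 157.6]
force: [-7.0, 3.8, 4.3]
gripper_width: 32.0
gripper_force: 35.0
```

```bash
python3 -c "
from h import *
gauge()"
```

```text
block x,y [-1.55 -0.32] z 45.96 F [-7.96  0.82] 4.28 yaw [-179.95   -0.19  157.55] t 13.375 32.01744164498126
```

arm_command(
  motion=[
    {"offset": [-0.001,0,-0.0002],"spin": 0},
    {"offset": [-0.001,0,0],"spin": 0},
    {"offset": [0,0,0],"spin": 0},
    {"offset": [0,0,0],"spin": 0},
  ],
)

```text
time_s: 13.88
ee_pos: [511.1, 153.0, 46.0]
ee_rot: [-179.9, -0.2, 157.6]
force: [-7.1, 4.5, 3.2]
gripper_width: 31.4
gripper_force: 35.0
```

```bash
python3 -c "
from h import *
gauge()"
```

```text
block x,y [ 0.1  -0.33] z 46.0 F [-8.27  1.46] 3.19 yaw [-179.94   -0.23  157.55] t 13.875 31.440908479773558
```

arm_command(
  motion=[
    {"offset": [-0.001,0,0],"spin": 0},
    {"offset": [-0.0005,0,0],"spin": 0},
    {"offset": [0,0,0],"spin": 0},
    {"offset": [0,0,0],"spin": 0},
  ],
)

```text
time_s: 14.38
ee_pos: [511.2, 153.0, 46.0]
ee_rot: [-179.9, -0.4, 157.5]
force: [-9.9, 7.4, 6.1]
gripper_width: 31.7
gripper_force: 35.0
```

```bash
python3 -c "
from h import *
gauge()"
```

```text
block x,y [ 0.18 -0.35] z 46.03 F [-12.01   3.02] 6.11 yaw [-179.93   -0.39  157.52] t 14.375 31.666780229341718
```

arm_command(
  motion=[
    {"offset": [-0.001,0,0],"spin": 0},
    {"offset": [-0.0005,0,0],"spin": 0},
    {"offset": [0,0,0],"spin": 0},
    {"offset": [0,0,0],"spin": 0},
  ],
)

```text
time_s: 14.88
ee_pos: [511.2, 153.0, 46.1]
ee_rot: [-179.9, -0.6, 157.5]
force: [-13.6, 10.0, 8.5]
gripper_width: 31.9
gripper_force: 35.0
```

```bash
python3 - <<'E'
from h import *
gauge()
p,d=env.grab_frame('top');q,_=env.grab_frame('scene')
a=cv2.resize(p[145:255,165:265],(500,550),interpolation=cv2.INTER_CUBIC)
b=cv2.resize(q[150:220,190:260],(300,300),interpolation=cv2.INTER_CUBIC)
o=np.zeros((550,800,3),np.uint8);o[:,:500]=a;o[:300,500:]=b
cv2.imwrite('pics/end.png',o)
E
```

```text
block x,y [ 0.21 -0.34] z 46.06 F [-16.4    4.03] 8.55 yaw [-179.91   -0.55  157.49] t 14.875 31.918430139849228
```

View pics/end.png

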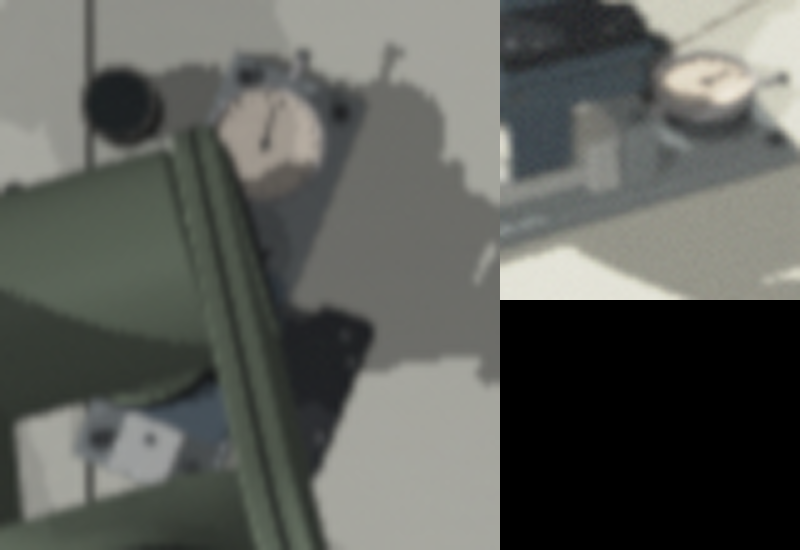

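The dial pointer at (270,125) has turned to the +x side of the dial, where the mark should be. The block stopped moving while the force rose from 8 to 16 N, so it is on the hard stop. The loupe at (122,105) is where it was.

```bash
python3 -c "
from h import *
print(env.job_done())"
```

```text
the job is handed in; nothing more can be done
None
```

I handed the job in with the gripper still pressing the block against the hard stop at about 16 N. The block measured within about 0.5 mm of home, but the hand-in returned no verdict.

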